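# Push the lint screen out over the riser's edge

## Task

On the low wooden riser of the laundry bench lies a dryer's lint screen: the flat white part with a mesh window, beside a plain cover plate of the same size. Without picking it up, push it with the fingertips toward the riser's far edge until just its plain 40 mm grip strip sticks out past the edge, square to it, so that whoever stands across the bench can take hold of it. Leave the cover plate, the measuring cup and the bar of soap on the riser where they are, and finish clear of the screen.

Things in the scene. Friction and masses are not known exactly. Their poses are not given: they have to be found in the camera images.
- screen: Lint screen, loose flat white plastic, 130 (x) by 120 (y) by 10 mm, about 0.1 kg. Origin at the centre of its underside, x to its front, z up. Front 40 mm: plain grip strip. Behind it a grey mesh in a white frame (mesh top 4 mm lower). Rear side (x = -65 mm): straight bar 10 mm high. Starts flat on the riser, front 15 to 75 mm short of the far edge, up to 15 degrees askew. Plain friction.
- screen_front (a point): Middle of the lint screen's front side, at its underside: 65 mm along x from screen. Axes as screen.
- riser: Riser, a fixed low shelf of light wood standing on the bench, 280 (x) by 560 (y) by 60 mm high, with a flat bare top at 60 mm. Origin at the centre of its underside, z up; x points away from the robot toward its far edge (turned up to about 12 degrees to either side), y to the left along the edge.
- riser_edge (a point): Middle of the riser's far top edge: 140 mm along x and 60 mm up from riser. Axes as riser: x points straight out over the edge, y runs along the edge. Beyond the edge is open air down to the bench 60 mm below, clear for at least 60 mm.
- cover: Bystander: plain white cover plate, 130 by 120 by 10 mm, no mesh, four small screw heads at its corners, lying on the riser to one side of the screen, either side, about 220 mm between their centres. Origin at the centre of its underside.
- scoop: Bystander: small clear measuring cup, 42 mm across, 40 mm high, near the riser's left end. Origin at the centre of its underside.
- soap: Bystander: bar of yellow soap 65 by 40 by 24 mm, near the riser's right end. Origin at the centre of its underside.
Things that resemble listed ones, but are neither listed nor needed, are in the scene too. What is shaped like the screen but purple or yellow is not meant.

How it is judged:
By the outcome, as a careful person would: the job done as asked, in the order asked, and still so for the second after the job is handed in, with the robot touching nothing.
It also fails if it takes over 35 s, if anything falls off the work surface, if the arm or the gripper's body presses on something with over 40 N, if the wrist force passes 120 N, or if a joint passes its speed limit or range.

## Robot

A 7-joint arm with a two-finger parallel gripper is mounted at the origin on the work surface. World frame = base frame: x ahead of the robot, y to its left, z up, the work surface at z = 0. Lengths are in m, angles in rad, forces in N, time in s.
With the tool pointing down it reaches from about 0.4 to 0.85 m from the base axis. Payload 10.4 kg.
Tool frame: the origin (TCP) lies where the fingers leave the gripper's body, on its centre line; the fingertips stand 73 mm ahead of it and the grasp point (between the pads) lies 54 mm ahead of it; z points along the fingers, y is the direction in which the jaws open and shut (so a half turn about z gives the same grasp; the last joint's range is limited). The gripper opens to 85 mm and grips with 20 to 120 N. Pads are 22 mm wide; open, the fingers measure 114 mm over their backs; the gripper's body (76 mm by 85 mm) begins 54 mm behind the grasp point. The pads swing forward as they close: fully open they stand 13 mm farther back than shut.
Start: joints at [1.197, 0.332, -0.065, 1.46, 0.022, 1.35, -0.088], TCP at [0.215, -0.587, 0.304] pointing down, gripper open.
Joint ranges: [-2.6, 2.6], [-0.5, 2.12], [-1.47, 1.34], [0.16, 2.42], [-1.27, 4.41], [0.06, 2.06], [-2.6, 2.6]. Speed limits (rad/s): [2.22, 2.22, 2.79, 2.79, 3.14, 3.14, 3.14].

## Interface

Orientations are given as a unit quaternion [x, y, z, w].
In Python, from workcell import sense, optics, order, spotter gives the robot as it stands.
- The arm moves only by the tool send_rows, never from a script. Its argument "motion" is a list of rows, each an object with "dp": the shift along the tool's x, y, z in units of 30 mm (1.0 is 30 mm), a list of three; "rot": the turn, a rotation vector about the tool's x, y, z in units of 5 degrees (1.0 is 5 degrees), a list of three; "claw": the finger opening in mm, from 0 to 85.4. In form: [{"dp": [x, y, z], "rot": [rx, ry, rz], "claw": claw}, ...]. A call has 1 to 20 rows; each row shifts and turns the commanded pose from where the row before left it, along the tool's axes as they then stand; what a row does not reach is not made up. A row lasts 1/12 s, in which the tool goes at most 41.7 mm and 7.16 degrees, less where a joint would pass 70% of its speed; a pose out of reach is approached as far as the arm can. A call is refused whole if a number of a shift passes 1 or a number of a turn 1, either way. A call with a gripper value outside its range is refused whole. The fingers move at their own pace and stop on an object; "grip_force" is the grip in N (left out, the last holds). Time passes only in rows, so rows that do not move let the fingers close. It gives the time, the measured TCP pose, the force and the opening at its end, in the units of the state.
- sense(): the state, without advancing time (a new reading comes with each control period).
- optics.grab_frame(name): name is "side" or "top"; returns a dict with "image" (400x640x3 uint8, red, green, blue), "depth" (400x640 float32, m along the optical axis (not along the pixel's ray), 0 where there is no reading), "mtx" (3x3 intrinsics, pixels), "world_to_cam" (4x4, takes a point from world to camera coordinates). Camera axes: x right, y up, looking along -z (the intrinsics and any distortion apply to the point x, -y, -z); pixel columns grow to the right and rows downward; lengths in m; the calibration is good to about 2 mm. A picture is of the moment at which its call begins.
- order.finish_job(): hands the job in, once; it reports no verdict.
Trained networks look in a picture, given as the dict that the camera call returned (one of the last four; its "shot" number tells which), for a name from the list of things; names that differ only in an ending like _2 or _b are one class to them, and where a whole thing is asked for, a point or a joint stands for the part that bears it (a point fixed in the world has none). Each returns a list of dicts, best first, with "score" (0 to 1); they miss things now and then, are a little off and sometimes report something else, mostly with a low value. They report only what shows in the picture. A call takes as long as a camera call. They do not tell look-alikes from the thing itself.
- spotter.find_in(query, picture): "at" ([x, y, z] in m, in the coordinates of the camera as it stood for that picture, good to about 4 mm: the middle of the surface that is visible of it).
The state is a dict: "time": time; "q": joint angles; "joint_velocities": joint speeds; "joint_torque": joint torques, N m; "tcp_pos": TCP position; "eef_rot": TCP orientation; "force": force on the tool from outside, world axes, zero at the start; "ft_torque": the same for the moment, N m; "finger_gap": opening from 0.0 (shut) to 1.0 (fully open).
Only numpy, scipy, OpenCV 4.12 (cv2) and the standard library are available. Lean on these libraries where they do the work, as an engineer would, in place of code of your own. Each camera call takes 0.05 s, during which the arm holds its last target.

## Working session

There is one attempt and no reset: what is moved stays moved. The work goes in short steps, Python scripts to look and compute and a tool call to move; the robot and the scene stay as the last step left them, time stands still between calls to the robot, and variables do not carry over. Pictures are saved under pics/ and viewed, and the job is handed in when it is done.

Besides the shell and the picture viewer there is one more tool, called by a JSON object that holds its "fn" and its "kwargs", one argument or row to a line. send_rows: Moves the arm, as the interface text tells. Its arguments: {"type":"object","properties":{"motion":{"type":"array"},"grip_force":{"type":"number"}},"required":["motion"]}

```bash
mkdir -p pics; ls; python3 - <<'E'
from workcell import sense, optics, order, spotter
import cv2,numpy as np,pickle
s=sense();print(s)
for n in("top","side"):
    f=optics.grab_frame(n);cv2.imwrite(f"pics/{n}0.png",f["image"][:,:,::-1]);pickle.dump(f,open(f"{n}0.pkl","wb"))
    print(n,f["mtx"],f["world_to_cam"],f.keys())
    for q in("screen","cover","riser","scoop","soap"):
        W=np.linalg.inv(f["world_to_cam"])
        for r in spotter.find_in(q,f)[:3]:
            print(q,r["score"],(W@np.r_[r["at"],1])[:3].round(3))
E
```

```text
pics
{'time': 0.0, 'q': array([ 1.19740943,  0.33286052, -0.0646763 ,  1.46095735,  0.02159084,
        1.34987991, -0.08853869]), 'joint_velocities': array([-1.07715512e-03,  4.13286503e-04,  8.23575018e-04, -1.33837320e-03,
       -5.53671150e-05,  8.16093677e-04,  1.24828311e-03]), 'joint_torque': array([-1.11773606e-03, -6.25446510e+01,  4.81463608e-02, -3.91613138e+01,
        1.60854904e-02,  9.96934745e-03, -2.28394617e-05]), 'tcp_pos': array([ 0.214668  , -0.5866863 ,  0.30311523]), 'eef_rot': array([ 9.84661361e-01,  1.74474948e-01, -1.54638616e-04, -6.87927681e-04]), 'force': array([ 0.40288493, -0.2734308 ,  0.07703459]), 'ft_torque': array([ 0.00806667, -0.02999221, -0.04908934]), 'finger_gap': 0.9971923573134904}
top [[417.81693398   0.         323.93313512]
 [  0.         417.81693398 201.44690789]
 [  0.           0.           1.        ]] [[ 0.00109655 -0.99965185  0.02636225  0.05380848]
 [ 0.98445368  0.00570942  0.17555159 -0.52834473]
 [-0.17564099  0.02575991  0.9841172  -0.91061003]
 [ 0.          0.          0.          1.        ]] dict_keys(['image', 'depth',
[... 215 characters left out ...]
-0.025  0.064]
scoop 0.76 [0.544 0.221 0.079]
soap 0.64 [ 0.425 -0.26   0.083]
side [[368.66975315   0.         318.17723519]
 [  0.         368.66975315 199.55668016]
 [  0.           0.           1.        ]] [[-0.71891516 -0.69492175  0.01564485  0.40343354]
 [ 0.51000273 -0.51205135  0.69115891 -0.27332019]
 [-0.47229039  0.50486353  0.72253346 -0.76345037]
 [ 0.          0.          0.          1.        ]] dict_keys(['image', 'depth', 'mtx', 'world_to_cam', 'shot'])
screen 0.79 [0.305 0.376 0.009]
screen 0.59 [0.553 0.092 0.065]
screen 0.57 [0.685 0.398 0.011]
cover 0.61 [ 0.518 -0.123  0.069]
riser 0.8 [0.481 0.036 0.057]
scoop 0.52 [0.536 0.221 0.092]
soap 0.62 [ 0.416 -0.248  0.083]
```

View pics/top0.png

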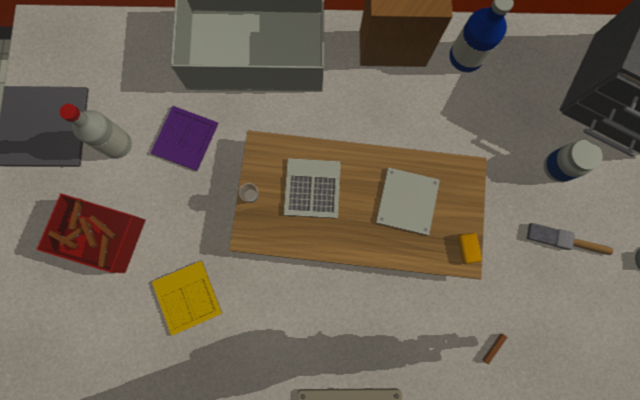

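View pics/side0.png

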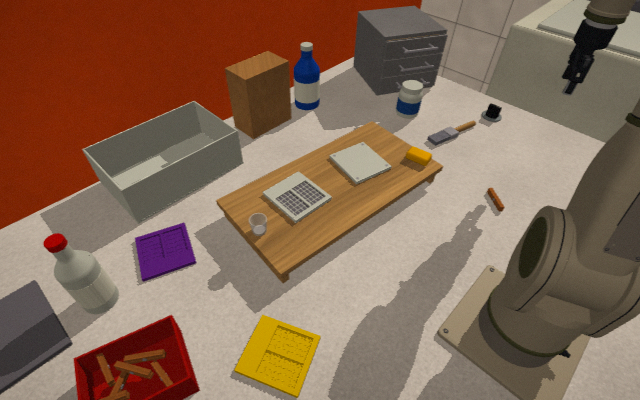

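```bash
python3 - <<'E'
import cv2
a=cv2.imread('pics/top0.png');cv2.imwrite('pics/crop0.png',cv2.resize(a[110:290,200:460],None,fx=3,fy=3,interpolation=cv2.INTER_CUBIC))
E
```

```text
(no output)
```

View pics/crop0.png

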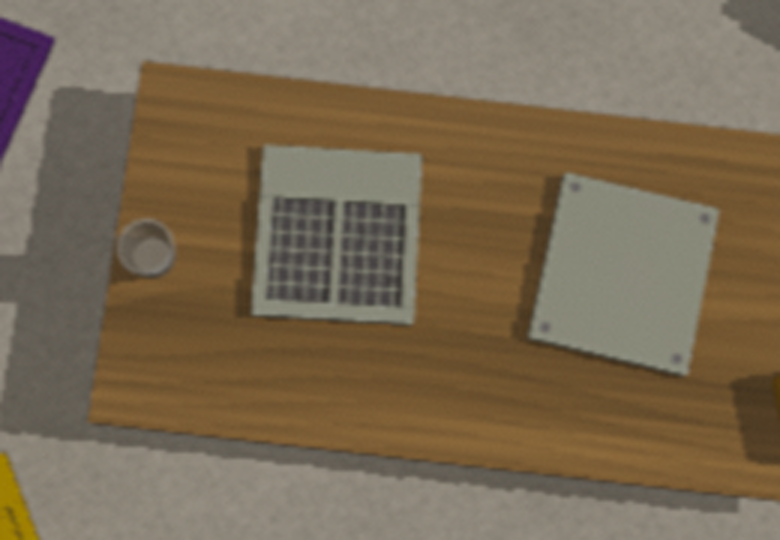

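The lint screen is the white plate with mesh at top px (312,188). Its plain strip already points to the far edge. Look-alikes are the plain cover with screws (408,201), purple (185,138) and yellow (186,297), all rejected by the description. Next I fit precise poses.

```bash
cat > h.py <<'E'
import cv2,numpy as np,pickle
from scipy.optimize import least_squares
def proj(f,P):
    P=np.atleast_2d(P);c=(f["world_to_cam"]@np.c_[P,np.ones(len(P))].T).T[:,:3]
    K=f["mtx"];return np.c_[K[0,0]*c[:,0]/-c[:,2]+K[0,2],K[1,1]*-c[:,1]/-c[:,2]+K[1,2]]
def mask(f,kind,uv):
    hsv=cv2.cvtColor(f["image"],cv2.COLOR_RGB2HSV);h,s,v=[hsv[...,i].astype(int) for i in range(3)]
    wood=((h>8)&(h<22)&(s>85))
    W=np.linalg.inv(f["world_to_cam"])
    K=f["mtx"];u,vv=np.meshgrid(np.arange(640),np.arange(400));d=f["depth"]
    p=np.stack([(u-K[0,2])/K[0,0]*d,-(vv-K[1,2])/K[1,1]*d,-d,np.ones_like(d)],-1)@W.T
    if kind=="wood": m=wood&(p[...,2]>.045)&(p[...,2]<.085)
    else: m=~wood&(s<75)&(v>90)
    m=m.astype(np.uint8)
    m=cv2.morphologyEx(m,cv2.MORPH_CLOSE,np.ones((5,5)))if kind!="wood" else m
    n,l,st,c=cv2.connectedComponentsWithStats(m)
    if kind=="wood": i=1+np.argmax(st[1:,4])
    else:
        i=l[int(uv[1]),int(uv[0])]
    return (l==i).astype(np.uint8)
def box(p,L,Wd,z0,z1):
    c,s=np.cos(p[2]),np.sin(p[2])
    return np.array([[p[0]+c*a-s*b,p[1]+s*a+c*b,z] for a in(L/2,-L/2) for b in(Wd/2,-Wd/2) for z in(z0,z1)])
def fit(fs,masks,p0,L,Wd,z0,z1):
    cs=[cv2.convexHull(max(cv2.findContours(m,cv2.RETR_EXTERNAL,cv2.CHAIN_APPROX_NONE)[0],key=len)) if 0 else max(cv2.findContours(m,cv2.RETR_EXTERNAL,cv2.CHAIN_APPROX_NONE)[0],key=len) for m in masks]
    def res(p):
        o=[]
        for f,c in zip(fs,cs):
            q=cv2.convexHull(proj(f,box(p,L,Wd,z0,z1)).astype(np.float32))
            o+=[cv2.pointPolygonTest(q,(float(a[0][0]),float(a[0][1])),True)-.4 for a in c]
        return np.array(o)
    r=least_squares(res,p0,loss="soft_l1",f_scale=1.0,x_scale=[.01,.01,.05],diff_step=1e-4)
    return r.x,np.sqrt(np.median(r.fun**2)) if 0 else np.median(abs(res(r.x)))
E
python3 - <<'E'
from h import *
F=[pickle.load(open(n+"0.pkl","rb")) for n in("top","side")]
for n,f in zip(("top","side"),F):
    ci=np.linalg.inv(f["world_to_cam"])[:3,3];print(n,"cam",ci.round(3))
    for nm,k,P0,dim in(("riser","wood",[.485,-.02,-.1],(.28,.56,.045,.06)),("screen","white",[.55,.085,-.02],(.13,.12,.06,.07)),("cover","white",[.525,-.128,-.2],(.13,.12,.06,.07))):
        m=mask(f,k,proj(f,[P0[0]+.04,P0[1],.07])[0] if k=="white" else None)
        cv2.imwrite(f"pics/m_{n}_{nm}.png",m*255)
        p,e=fit([f],[m],P0,*dim);print(n,nm,p[:2].round(4),np.degrees(p[2]).round(2),"px",e.round(2),m.sum())
E
python3 -c "
import cv2,numpy as np
cv2.imwrite('pics/ms.png',np.vstack([np.hstack([cv2.resize(cv2.imread(f'pics/m_{n}_{k}.png'),(260,162)) for k in('riser','screen','cover')]) for n in('top','side')]))"
```

```text
top cam [0.36  0.08  0.987]
top riser [ 0.5236 -0.028 ] -6.26 px 0.37 23334
top screen [0.5567 0.0828] -3.11 px 0.32 3051
top cover [ 0.5282 -0.1329] -13.38 px 0.33 3048
side cam [0.069 0.526 0.734]
side riser [ 0.523  -0.0261] -6.32 px 0.31 12945
side screen [0.556  0.0853] -3.25 px 0.35 1868
side cover [ 0.5272 -0.1299] -13.47 px 0.43 1414
```

View pics/ms.png

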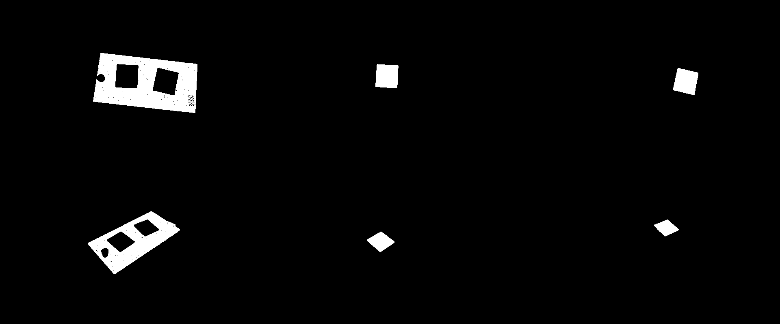

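{"fn": "send_rows", "kwargs": {
  "motion": [
    {"dp":[1,-0.85,0],"rot":[0,0,0],"claw":60},
    {"dp":[1,-0.85,0],"rot":[0,0,0],"claw":60},
    {"dp":[1,-0.85,0],"rot":[0,0,0],"claw":60},
    {"dp":[1,-0.85,0],"rot":[0,0,0],"claw":60},
    {"dp":[1,-0.85,0],"rot":[0,0,0],"claw":60},
    {"dp":[1,-0.85,0],"rot":[0,0,0],"claw":60},
    {"dp":[1,-0.85,0],"rot":[0,0,0],"claw":60},
    {"dp":[1,-0.85,0],"rot":[0,0,0],"claw":60},
    {"dp":[1,-0.85,0],"rot":[0,0,0],"claw":60},
    {"dp":[1,-0.85,0],"rot":[0,0,0],"claw":60},
    {"dp":[0.52,-1,0],"rot":[0,0,0],"claw":60},
    {"dp":[0.52,-1,0],"rot":[0,0,0],"claw":60},
    {"dp":[0.52,-1,0],"rot":[0,0,0],"claw":60},
    {"dp":[0.52,-1,0],"rot":[0,0,0],"claw":60},
    {"dp":[0.52,-1,0],"rot":[0,0,0],"claw":60},
    {"dp":[0.52,-1,0],"rot":[0,0,0],"claw":60},
    {"dp":[0.52,-1,0],"rot":[0,0,0],"claw":60},
    {"dp":[0.52,-1,0],"rot":[0,0,0],"claw":60},
    {"dp":[0.52,-1,0],"rot":[0,0,0],"claw":60},
    {"dp":[0.52,-1,0],"rot":[0,0,0],"claw":60}
  ]
}}

```text
time: 2.27
tcp_pos: [0.4522, 0.0926, 0.3043]
eef_rot: [0.985, 0.174, 0.0, 0.0]
force: [0.0, -1.3, -0.4]
finger_gap: 0.701
```

{"fn": "send_rows", "kwargs": {
  "motion": [
    {"dp":[0,0,0],"rot":[0,0,0.88],"claw":60},
    {"dp":[0,0,0],"rot":[0,0,0.88],"claw":60},
    {"dp":[0,0,0],"rot":[0,0,0.88],"claw":60},
    {"dp":[0,0,0],"rot":[0,0,0.88],"claw":60},
    {"dp":[0,0,0],"rot":[0,0,0.88],"claw":60},
    {"dp":[0,0,0],"rot":[0,0,0.88],"claw":60},
    {"dp":[0,0,0],"rot":[0,0,0],"claw":60},
    {"dp":[0,0,0],"rot":[0,0,0],"claw":60}
  ]
}}

```text
time: 2.93
tcp_pos: [0.4523, 0.091, 0.304]
eef_rot: [0.999, -0.054, 0.0, 0.0]
force: [0.1, -0.3, -0.4]
finger_gap: 0.707
```

```bash
cat > st.py <<'E'
from workcell import sense
import numpy as np
from scipy.spatial.transform import Rotation as R
R0=np.array([.5233,-.027]);a=np.radians(-6.28)
def st():
    s=sense();M=R.from_quat(s["eef_rot"]).as_matrix()
    d=s["tcp_pos"][:2]-R0
    print("t",round(s["time"],2),"tcp",s["tcp_pos"].round(4),"riserxy",[round(d@[np.cos(a),np.sin(a)],4),round(d@[-np.sin(a),np.cos(a)],4)],"yaw",round(np.degrees(np.arctan2(M[1,0],M[0,0])),2),"tz",M[:,2].round(3),"F",s["force"].round(1),"gap",round(s["finger_gap"],3),"q7",s["q"].round(2))
    return s
E
python3 -c "from st import *;st()"
```

```text
t 2.93 tcp [0.4523 0.091  0.304 ] riserxy [np.float64(-0.0835), np.float64(0.1095)] yaw -6.16 tz [ 0. -0. -1.] F [ 0.1 -0.3 -0.4] gap 0.707 q7 [ 0.47  0.01 -0.76  1.84  0.01  1.3  -1.97]
```

{"fn": "send_rows", "kwargs": {
  "motion": [
    {"dp":[0,-0.15,0.5],"rot":[0,0,0],"claw":60},
    {"dp":[0,0,0.9],"rot":[0,0,0],"claw":60},
    {"dp":[0,0,0.9],"rot":[0,0,0],"claw":60},
    {"dp":[0,0,0.9],"rot":[0,0,0],"claw":60},
    {"dp":[0,0,0.9],"rot":[0,0,0],"claw":60},
    {"dp":[0,0,0.7],"rot":[0,0,0],"claw":60},
    {"dp":[0,0,0.3],"rot":[0,0,0],"claw":60},
    {"dp":[0,0,0],"rot":[0,0,0],"claw":60},
    {"dp":[0,0,0],"rot":[0,0,0],"claw":60}
  ]
}}

```text
time: 3.68
tcp_pos: [0.4531, 0.0956, 0.1515]
eef_rot: [0.999, -0.054, 0.0, -0.0]
force: [-0.6, 0.0, 0.5]
finger_gap: 0.706
```

```bash
python3 - <<'E'
from st import *;st()
from workcell import optics
import cv2,pickle
F=[]
for n in("side","top"):
    f=optics.grab_frame(n);pickle.dump(f,open(n+"1.pkl","wb"));i=f["image"][:,:,::-1]
    c=i[130:260,190:420] if n=="side" else i[130:280,230:430]
    cv2.imwrite(f"pics/{n}1.png",cv2.resize(c,None,fx=3.4,fy=3.4,interpolation=cv2.INTER_CUBIC))
E
```

```text
t 3.68 tcp [0.4531 0.0956 0.1515] riserxy [np.float64(-0.0832), np.float64(0.1142)] yaw -6.23 tz [ 0.  0. -1.] F [-0.6  0.   0.5] gap 0.706 q7 [ 0.41  0.21 -0.76  2.01  0.17  0.98 -2.12]
```

View pics/side1.png

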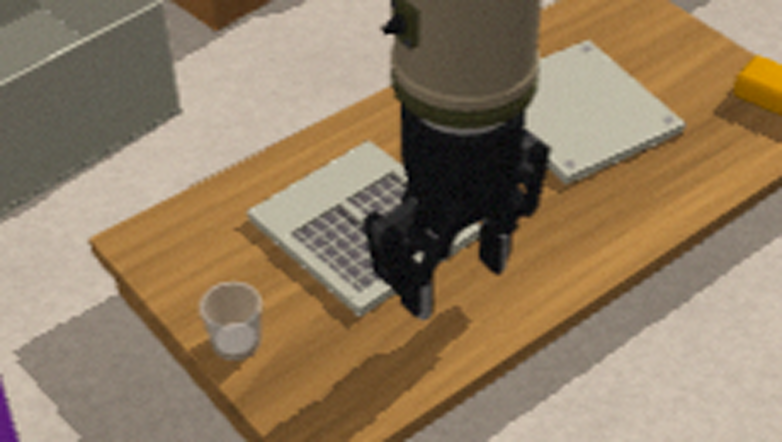

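View pics/top1.png

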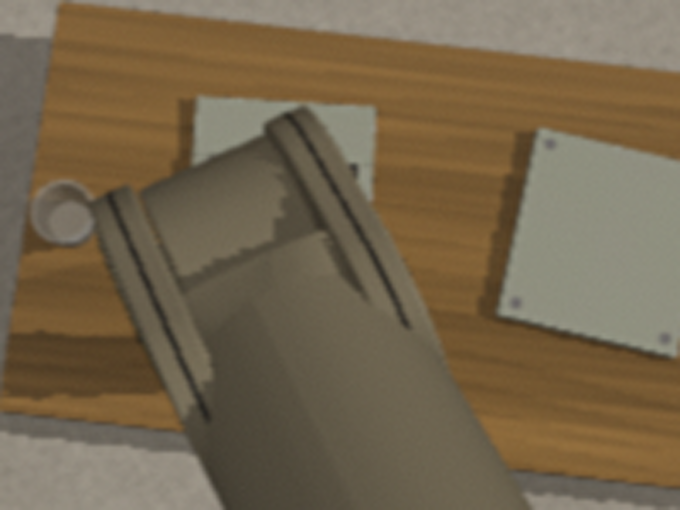

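{"fn": "send_rows", "kwargs": {
  "motion": [
    {"dp":[0,0,0.3],"rot":[0,0,0],"claw":60},
    {"dp":[0,0,0.2],"rot":[0,0,0],"claw":60},
    {"dp":[0,0,0],"rot":[0,0,0],"claw":60}
  ]
}}

```text
time: 4.03
tcp_pos: [0.4523, 0.0951, 0.1349]
eef_rot: [0.998, -0.055, -0.001, 0.0]
force: [-0.3, -0.8, -0.2]
finger_gap: 0.699
```

{"fn": "send_rows", "kwargs": {
  "motion": [
    {"dp":[0,0,0.1],"rot":[0,0,0],"claw":60},
    {"dp":[0,0,0],"rot":[0,0,0],"claw":60}
  ]
}}

```text
time: 4.2
tcp_pos: [0.4526, 0.0954, 0.1325]
eef_rot: [0.998, -0.055, -0.0, 0.0]
force: [-0.4, 0.0, -0.2]
finger_gap: 0.699
```

{"fn": "send_rows", "kwargs": {
  "motion": [
    {"dp":[0,0,0.07],"rot":[0,0,0],"claw":60},
    {"dp":[0,0,0],"rot":[0,0,0],"claw":60}
  ]
}}

```text
time: 4.37
tcp_pos: [0.4528, 0.0954, 0.1306]
eef_rot: [0.998, -0.055, -0.0, 0.0]
force: [0.6, -0.2, 0.3]
finger_gap: 0.7
```

{"fn": "send_rows", "kwargs": {
  "motion": [
    {"dp":[0,0,0.07],"rot":[0,0,0],"claw":60},
    {"dp":[0,0,0],"rot":[0,0,0],"claw":60}
  ]
}}

```text
time: 4.53
tcp_pos: [0.4527, 0.0954, 0.1285]
eef_rot: [0.998, -0.055, -0.0, 0.0]
force: [-0.4, -0.8, -0.0]
finger_gap: 0.703
```

{"fn": "send_rows", "kwargs": {
  "motion": [
    {"dp":[0,0,0.05],"rot":[0,0,0],"claw":60},
    {"dp":[0,0,0],"rot":[0,0,0],"claw":60}
  ]
}}

```text
time: 4.7
tcp_pos: [0.4529, 0.0955, 0.1276]
eef_rot: [0.998, -0.055, 0.0, 0.0]
force: [-3.5, -0.5, 7.2]
finger_gap: 0.703
```

```bash
python3 - <<'E'
from st import *;st()
from workcell import optics
import cv2
f=optics.grab_frame("side");i=f["image"][:,:,::-1]
cv2.imwrite(f"pics/side2.png",cv2.resize(i[180:260,270:380],None,fx=7,fy=7,interpolation=cv2.INTER_CUBIC))
E
```

```text
t 4.7 tcp [0.4529 0.0955 0.1276] riserxy [np.float64(-0.0833), np.float64(0.1141)] yaw -6.3 tz [ 0. -0. -1.] F [-3.5 -0.5  7.2] gap 0.703 q7 [ 0.39  0.25 -0.75  2.03  0.21  0.94 -2.15]
```

View pics/side2.png

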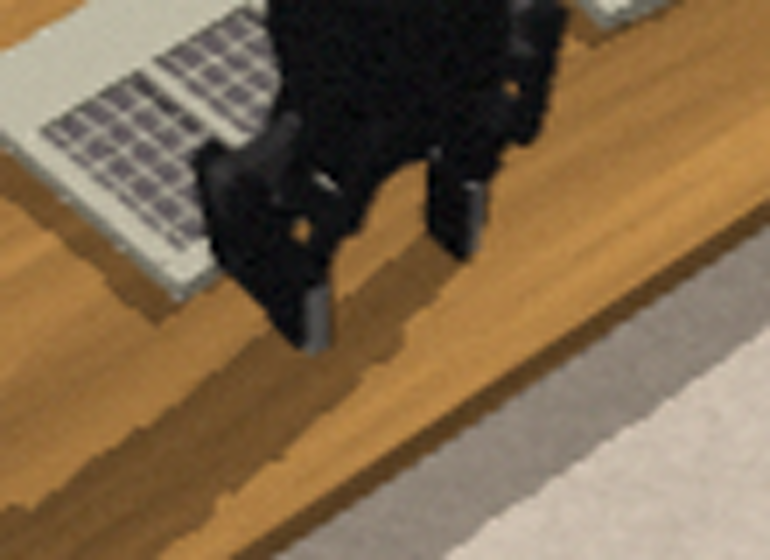

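{"fn": "send_rows", "kwargs": {
  "motion": [
    {"dp":[0,0,-0.15],"rot":[0,0,0],"claw":60},
    {"dp":[0.2,0,0],"rot":[0,0,0],"claw":60},
    {"dp":[0.2,0,0],"rot":[0,0,0],"claw":60},
    {"dp":[0.2,0,0],"rot":[0,0,0],"claw":60},
    {"dp":[0.2,0,0],"rot":[0,0,0],"claw":60},
    {"dp":[0.2,0,0],"rot":[0,0,0],"claw":60},
    {"dp":[0.2,0,0],"rot":[0,0,0],"claw":60},
    {"dp":[0.1,0,0],"rot":[0,0,0],"claw":60},
    {"dp":[0,0,0],"rot":[0,0,0],"claw":60}
  ]
}}

```text
time: 5.5
tcp_pos: [0.4922, 0.0911, 0.1316]
eef_rot: [0.998, -0.055, 0.0, -0.0]
force: [0.4, 0.3, 0.5]
finger_gap: 0.706
```

```bash
cat > look.py <<'E'
from st import *;from workcell import optics
from h import *
import sys
tag=sys.argv[1];st()
P0=[float(v) for v in sys.argv[2:5]]
for n in sys.argv[5:]:
    f=optics.grab_frame(n);i=f["image"][:,:,::-1]
    cc=proj(f,[.56,.08,.07])[0].astype(int)
    cv2.imwrite(f"pics/{n}{tag}.png",cv2.resize(i[max(cc[1]-70,0):cc[1]+70,cc[0]-90:cc[0]+90],None,fx=4,fy=4,interpolation=cv2.INTER_CUBIC))
    pickle.dump(f,open(f"{n}{tag}.pkl","wb"))
    uv=proj(f,[P0[0]+.045,P0[1],.07])[0]
    m=mask(f,"white",uv);print(n,"area",m.sum())
    p,e=fit([f],[m],P0,.13,.12,.06,.07)
    d=p[:2]-R0;print(n,"screen",p.round(4),"riserx front overhang mm",round(1000*(d@[np.cos(a),np.sin(a)]+.065-.14),1),"y",round(d@[-np.sin(a),np.cos(a)],4),"relyaw",round(np.degrees(p[2]-a),2),"px",round(e,2))
E
python3 look.py 3 .56 .084 -.1 side
```

```text
t 5.5 tcp [0.4922 0.0911 0.1316] riserxy [np.float64(-0.0438), np.float64(0.114)] yaw -6.32 tz [ 0.  0. -1.] F [0.4 0.3 0.5] gap 0.706 q7 [ 0.37  0.32 -0.72  1.94  0.26  0.97 -2.16]
side area 826
side screen [ 0.5632  0.0786 -0.1403] riserx front overhang mm -46.9 y 0.1093 relyaw -1.76 px 1.31
```

View pics/side3.png

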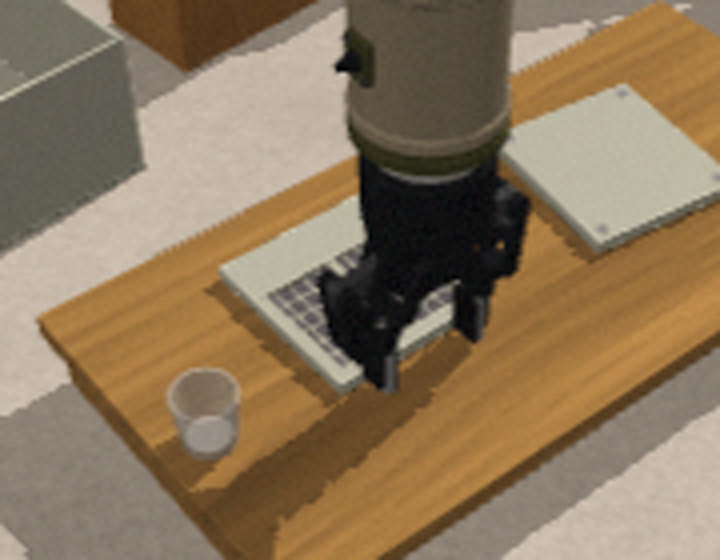

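{"fn": "send_rows", "kwargs": {
  "motion": [
    {"dp":[0.2,0,0],"rot":[0,0,0],"claw":60},
    {"dp":[0.2,0,0],"rot":[0,0,0],"claw":60},
    {"dp":[0.2,0,0],"rot":[0,0,0],"claw":60},
    {"dp":[0.2,0,0],"rot":[0,0,0],"claw":60},
    {"dp":[0.2,0,0],"rot":[0,0,0],"claw":60},
    {"dp":[0.2,0,0],"rot":[0,0,0],"claw":60},
    {"dp":[0.2,0,0],"rot":[0,0,0],"claw":60},
    {"dp":[0.2,0,0],"rot":[0,0,0],"claw":60},
    {"dp":[0.2,0,0],"rot":[0,0,0],"claw":60},
    {"dp":[0.2,0,0],"rot":[0,0,0],"claw":60},
    {"dp":[0.1,0,0],"rot":[0,0,0],"claw":60},
    {"dp":[0.06,0,0],"rot":[0,0,0],"claw":60},
    {"dp":[0,0,0],"rot":[0,0,0],"claw":60}
  ]
}}

```text
time: 6.63
tcp_pos: [0.5563, 0.084, 0.1317]
eef_rot: [0.998, -0.055, 0.0, -0.0]
force: [-0.2, -0.4, 0.4]
finger_gap: 0.701
```

```bash
python3 look.py 4 .62 .07 -.1 side top
```

```text
t 6.63 tcp [0.5563 0.084  0.1317] riserxy [np.float64(0.0207), np.float64(0.1139)] yaw -6.31 tz [ 0.  0. -1.] F [-0.2 -0.4  0.4] gap 0.701 q7 [ 0.33  0.45 -0.68  1.78  0.32  1.02 -2.15]
side area 125717
side screen [0.4103 0.1333 0.6932] riserx front overhang mm -204.9 y 0.147 relyaw 46.0 px 169.29
top area 183796
top screen [0.5152 0.0645 0.0805] riserx front overhang mm -93.1 y 0.0901 relyaw 10.89 px 211.49
```

View pics/side4.png

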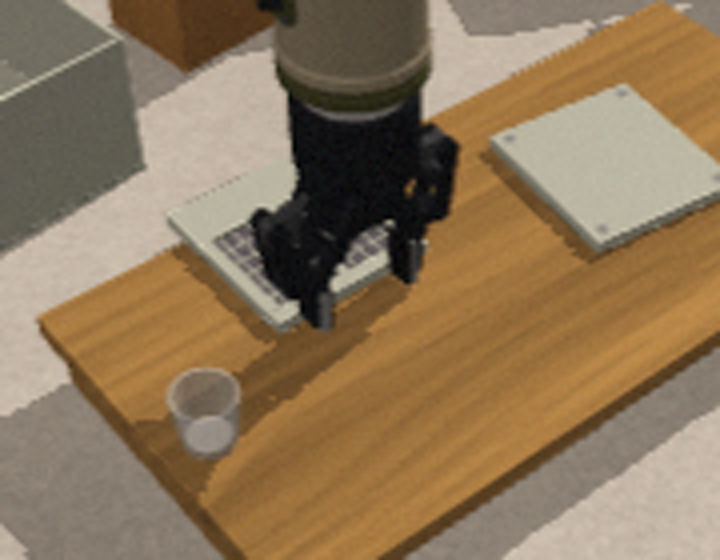

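View pics/top4.png

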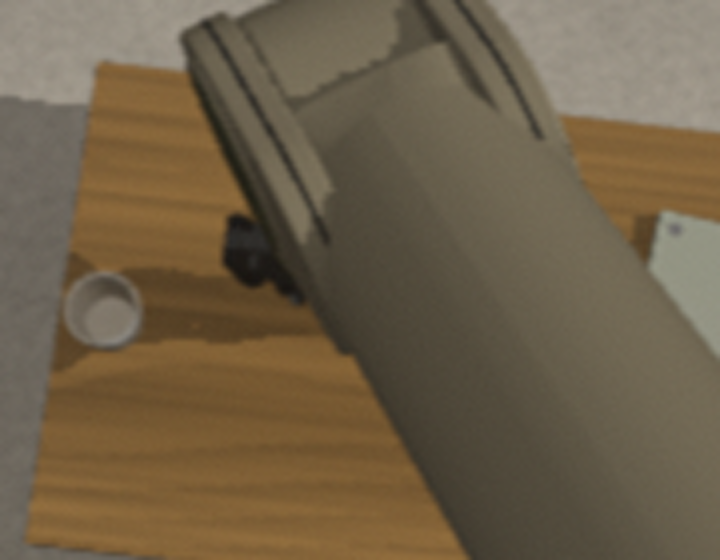

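{"fn": "send_rows", "kwargs": {
  "motion": [
    {"dp":[-0.5,0,0],"rot":[0,0,0],"claw":60},
    {"dp":[-0.5,0,0],"rot":[0,0,0],"claw":60},
    {"dp":[-0.3,0,-1],"rot":[0,0,0],"claw":60},
    {"dp":[-0.3,0,-1],"rot":[0,0,0],"claw":60},
    {"dp":[-0.3,0,-1],"rot":[0,0,0],"claw":60},
    {"dp":[-0.3,0,-1],"rot":[0,0,0],"claw":60},
    {"dp":[-0.3,0.5,-1],"rot":[0,0,0],"claw":60},
    {"dp":[0,1,0],"rot":[0,0,0],"claw":60},
    {"dp":[0,1,0],"rot":[0,0,0],"claw":60},
    {"dp":[0,1,0],"rot":[0,0,0],"claw":60},
    {"dp":[0,1,0],"rot":[0,0,0],"claw":60},
    {"dp":[0,1,0],"rot":[0,0,0],"claw":60},
    {"dp":[0,1,0],"rot":[0,0,0],"claw":60},
    {"dp":[0,0.5,0],"rot":[0,0,0],"claw":60},
    {"dp":[0,0,0],"rot":[0,0,0],"claw":60},
    {"dp":[0,0,0],"rot":[0,0,0],"claw":60}
  ]
}}

```text
time: 8.07
tcp_pos: [0.4581, -0.1168, 0.2817]
eef_rot: [0.998, -0.056, 0.0, 0.0]
force: [1.2, 1.0, 0.4]
finger_gap: 0.708
```

```bash
python3 look.py 5 .62 .07 -.1 side top
```

```text
t 8.07 tcp [ 0.4581 -0.1168  0.2817] riserxy [np.float64(-0.0549), np.float64(-0.0964)] yaw -6.39 tz [ 0. -0. -1.] F [1.2 1.  0.4] gap 0.708 q7 [ 0.72  0.04 -0.57  1.85  0.03  1.25 -1.55]
side area 143844
side screen [0.3126 0.0809 1.2931] riserx front overhang mm -296.3 y 0.0842 relyaw 80.37 px 179.99
top area 179044
top screen [0.5344 0.0038 0.1403] riserx front overhang mm -67.3 y 0.0318 relyaw 14.32 px 195.87
```

View pics/side5.png

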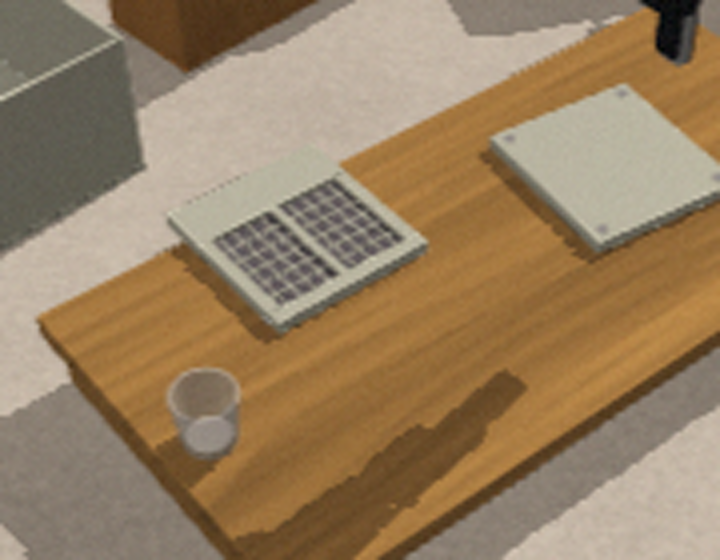

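View pics/top5.png

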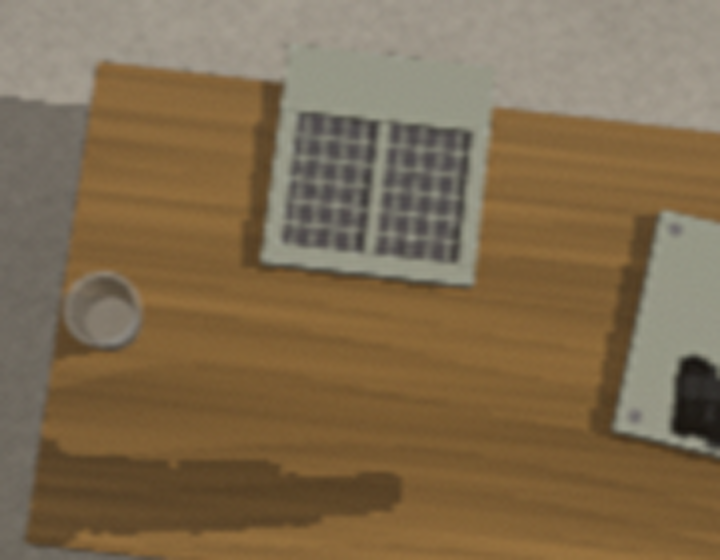

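```bash
python3 - <<'E'
s=open('h.py').read()
s=s.replace("m=~wood&(s<75)&(v>90)","m=~wood&(s<75)&(v>90)&(p[...,2]>.045)&(p[...,2]<.09)")
open('h.py','w').write(s)
E
cat > an.py <<'E'
from h import *
import sys
tag=sys.argv[1];P0=[float(v) for v in sys.argv[2:5]]
for n in("side","top"):
    f=pickle.load(open(n+tag+".pkl","rb"))
    ms=mask(f,"white",proj(f,[P0[0]+.045,P0[1],.07])[0]);mr=mask(f,"wood",None)
    f0=pickle.load(open(n+"0.pkl","rb"))
    r,er=fit([f0],[mask(f0,"wood",None)],[.5233,-.027,-.11],.28,.56,.045,.06)
    p,e=fit([f],[ms],P0,.13,.12,.06,.07)
    a=r[2];d=p[:2]-r[:2]
    print(n,"area",ms.sum(),"riser",r.round(4),"screen",p.round(4),"overhang mm",round(1000*(d@[np.cos(a),np.sin(a)]+.065-.14),1),"y",round(d@[-np.sin(a),np.cos(a)],4),"relyaw",round(np.degrees(p[2]-a),2),"px",round(e,2))
    im=f["image"][:,:,::-1].copy();im=cv2.resize(im,None,fx=4,fy=4,interpolation=cv2.INTER_CUBIC)
    for b,col in((box(p,.13,.12,.07,.07),(0,0,255)),(box(r,.28,.56,.06,.06),(255,0,0)),(box([p[0]+.045*np.cos(p[2]),p[1]+.045*np.sin(p[2]),p[2]],.04,.12,.07,.07),(0,255,0))):
        q=proj(f,b)[::2][[0,1,3,2]]*4+1.5
        cv2.polylines(im,[q.round().astype(np.int32)],True,col,1)
    cc=(proj(f,[.62,.075,.07])[0]*4).astype(int)
    cv2.imwrite(f"pics/an_{n}{tag}.png",im[max(cc[1]-280,0):cc[1]+280,cc[0]-390:cc[0]+390])
E
python3 an.py 5 .63 .076 -.1
```

```text
side area 1657 riser [ 0.523  -0.0261 -0.1102] screen [ 0.6302  0.0733 -0.1127] overhang mm 20.6 y 0.1106 relyaw -0.14 px 0.35
top area 2956 riser [ 0.5236 -0.028  -0.1093] screen [ 0.6307  0.0712 -0.1047] overhang mm 20.6 y 0.1103 relyaw 0.27 px 0.28
```

View pics/an_top5.png

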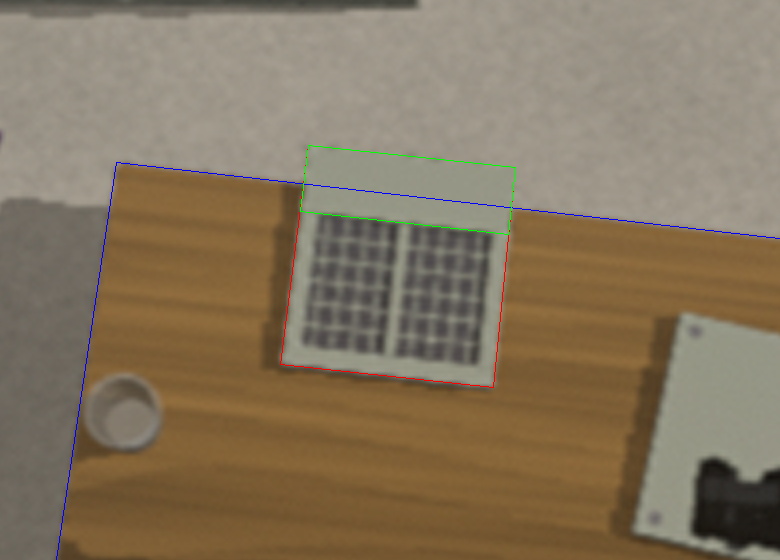

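View pics/an_side5.png

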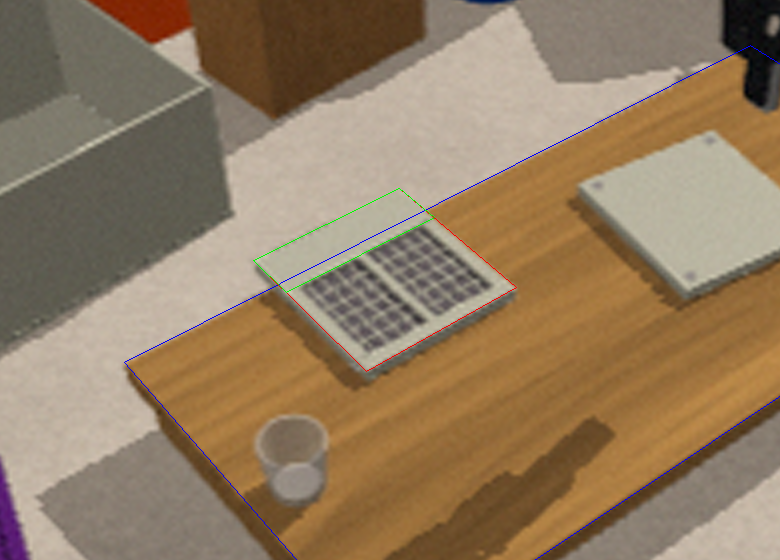

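Both views agree on a 20.6 mm overhang and a square screen. I return for the last 19.4 mm, which needs TCP riser-x about 0.040.

{"fn": "send_rows", "kwargs": {
  "motion": [
    {"dp":[0,-0.5,0],"rot":[0,0,-0.02],"claw":60},
    {"dp":[0.2,-1,0],"rot":[0,0,0],"claw":60},
    {"dp":[0.2,-1,0],"rot":[0,0,0],"claw":60},
    {"dp":[0.2,-1,0],"rot":[0,0,0],"claw":60},
    {"dp":[0.2,-1,0],"rot":[0,0,0],"claw":60},
    {"dp":[0.2,-1,0],"rot":[0,0,0],"claw":60},
    {"dp":[0.2,-0.9,0],"rot":[0,0,0],"claw":60},
    {"dp":[0.2,-0.5,0.2],"rot":[0,0,0],"claw":60},
    {"dp":[0.2,0,0.7],"rot":[0,0,0],"claw":60},
    {"dp":[0,0,0.9],"rot":[0,0,0],"claw":60},
    {"dp":[0,0,0.9],"rot":[0,0,0],"claw":60},
    {"dp":[0,0,0.8],"rot":[0,0,0],"claw":60},
    {"dp":[0,0,0.5],"rot":[0,0,0],"claw":60},
    {"dp":[0,0,0],"rot":[0,0,0],"claw":60},
    {"dp":[0,0,0],"rot":[0,0,0],"claw":60}
  ]
}}

```text
time: 9.42
tcp_pos: [0.5281, 0.0853, 0.1618]
eef_rot: [0.999, -0.053, -0.0, -0.0]
force: [0.0, 0.1, 0.8]
finger_gap: 0.701
```

```bash
python3 -c "from st import *;st()"
```

```text
t 9.42 tcp [0.5281 0.0853 0.1618] riserxy [np.float64(-0.0076), np.float64(0.1122)] yaw -6.1 tz [-0.001  0.001 -1.   ] F [0.  0.1 0.8] gap 0.701 q7 [ 0.37  0.35 -0.72  1.83  0.26  1.06 -2.12]
```

{"fn": "send_rows", "kwargs": {
  "motion": [
    {"dp":[0,0.04,0.5],"rot":[0,0,0.035],"claw":60},
    {"dp":[0,0,0.35],"rot":[0,0,0],"claw":60},
    {"dp":[0,0,0.1],"rot":[0,0,0],"claw":60},
    {"dp":[0,0,0],"rot":[0,0,0],"claw":60},
    {"dp":[0,0,0],"rot":[0,0,0],"claw":60}
  ]
}}

```text
time: 9.83
tcp_pos: [0.5286, 0.0832, 0.1339]
eef_rot: [0.998, -0.055, 0.0, -0.0]
force: [0.2, -0.5, -0.0]
finger_gap: 0.702
```

```bash
python3 -c "from st import *;st()"
```

```text
t 9.83 tcp [0.5286 0.0832 0.1339] riserxy [np.float64(-0.0068), np.float64(0.1102)] yaw -6.36 tz [ 0.001  0.    -1.   ] F [ 0.2 -0.5 -0. ] gap 0.702 q7 [ 0.36  0.39 -0.7   1.85  0.3   1.   -2.15]
```

{"fn": "send_rows", "kwargs": {
  "motion": [
    {"dp":[0,0,0.07],"rot":[0,0,-0.015],"claw":60},
    {"dp":[0.2,0,0],"rot":[0,0,0],"claw":60},
    {"dp":[0.2,0,0],"rot":[0,0,0],"claw":60},
    {"dp":[0.2,0,0],"rot":[0,0,0],"claw":60},
    {"dp":[0.2,0,0],"rot":[0,0,0],"claw":60},
    {"dp":[0.2,0,0],"rot":[0,0,0],"claw":60},
    {"dp":[0.2,0,0],"rot":[0,0,0],"claw":60},
    {"dp":[0.13,0,0],"rot":[0,0,0],"claw":60},
    {"dp":[0.08,0,0],"rot":[0,0,0],"claw":60},
    {"dp":[0,0,0],"rot":[0,0,0],"claw":60},
    {"dp":[0,0,0],"rot":[0,0,0],"claw":60}
  ]
}}

```text
time: 10.75
tcp_pos: [0.5705, 0.0783, 0.131]
eef_rot: [0.998, -0.055, 0.0, -0.0]
force: [-0.0, 0.9, -0.0]
finger_gap: 0.702
```

```bash
python3 -c "from st import *;st()"
```

```text
t 10.75 tcp [0.5705 0.0783 0.131 ] riserxy [np.float64(0.0353), np.float64(0.1099)] yaw -6.3 tz [ 0.  0. -1.] F [-0.   0.9 -0. ] gap 0.702 q7 [ 0.33  0.47 -0.67  1.75  0.34  1.04 -2.14]
```

Another 4.8 mm remains. I push that, then withdraw and look.

{"fn": "send_rows", "kwargs": {
  "motion": [
    {"dp":[0.06,0,0],"rot":[0,0,0],"claw":60},
    {"dp":[0.06,0,0],"rot":[0,0,0],"claw":60},
    {"dp":[0.04,0,0],"rot":[0,0,0],"claw":60},
    {"dp":[0,0,0],"rot":[0,0,0],"claw":60},
    {"dp":[0,0,0],"rot":[0,0,0],"claw":60}
  ]
}}

```text
time: 11.17
tcp_pos: [0.5753, 0.0777, 0.1311]
eef_rot: [0.998, -0.055, 0.0, 0.0]
force: [0.5, 0.7, 0.8]
finger_gap: 0.703
```

{"fn": "send_rows", "kwargs": {
  "motion": [
    {"dp":[-0.5,0,0],"rot":[0,0,0],"claw":60},
    {"dp":[-0.5,0,0],"rot":[0,0,0],"claw":60},
    {"dp":[-0.5,0,-0.9],"rot":[0,0,0],"claw":60},
    {"dp":[-0.5,0,-0.9],"rot":[0,0,0],"claw":60},
    {"dp":[-0.3,0,-1],"rot":[0,0,0],"claw":60},
    {"dp":[-0.3,0,-1],"rot":[0,0,0],"claw":60},
    {"dp":[-0.3,0.5,-1],"rot":[0,0,0],"claw":60},
    {"dp":[0,1,0],"rot":[0,0,0],"claw":60},
    {"dp":[0,1,0],"rot":[0,0,0],"claw":60},
    {"dp":[0,1,0],"rot":[0,0,0],"claw":60},
    {"dp":[0,1,0],"rot":[0,0,0],"claw":60},
    {"dp":[0,1,0],"rot":[0,0,0],"claw":60},
    {"dp":[0,1,0],"rot":[0,0,0],"claw":60},
    {"dp":[0,0.5,0],"rot":[0,0,0],"claw":60},
    {"dp":[0,0,0],"rot":[0,0,0],"claw":60},
    {"dp":[0,0,0],"rot":[0,0,0],"claw":60}
  ]
}}

```text
time: 12.5
tcp_pos: [0.4655, -0.1218, 0.2752]
eef_rot: [0.998, -0.056, 0.0, -0.0]
force: [0.2, 0.6, 0.1]
finger_gap: 0.707
```

```bash
python3 look.py 6 .65 .07 -.1 side top; python3 an.py 6 .65 .07 -.1
python3 - <<'E'
from h import *
for n in("top","side"):
    for t in"06":
        f=pickle.load(open(n+t+".pkl","rb"))
        if n=="side" or t=="0" or 1:
            p,e=fit([f],[mask(f,"white",proj(f,[.565,-.135,.07])[0])],[.528,-.131,-.234],.13,.12,.06,.07);print("cover",n,t,p.round(4),e)
E
```

```text
t 12.5 tcp [ 0.4655 -0.1218  0.2752] riserxy [np.float64(-0.0471), np.float64(-0.1005)] yaw -6.39 tz [ 0. -0. -1.] F [0.2 0.6 0.1] gap 0.707 q7 [ 0.73  0.07 -0.59  1.84  0.04  1.24 -1.55]
side area 1606
side screen [ 0.6495  0.0708 -0.1148] riserx front overhang mm 39.7 y 0.111 relyaw -0.3 px 0.32
top area 2914
top screen [ 0.65    0.069  -0.1044] riserx front overhang mm 40.4 y 0.1093 relyaw 0.3 px 0.31
side area 1606 riser [ 0.523  -0.0261 -0.1102] screen [ 0.6495  0.0708 -0.1148] overhang mm 40.0 y 0.1102 relyaw -0.26 px 0.32
top area 2914 riser [ 0.5236 -0.028  -0.1093] screen [ 0.65    0.069  -0.1044] overhang mm 40.0 y 0.1102 relyaw 0.28 px 0.31
cover top 0 [ 0.5282 -0.1329 -0.2337] 0.3292506703676866
cover top 6 [ 0.5292 -0.1328 -0.2259] 0.8505100748894029
cover side 0 [ 0.5272 -0.1299 -0.2358] 0.4406777417596262
cover side 6 [ 0.5272 -0.1299 -0.2356] 0.43191686432136367
```

View pics/an_top6.png

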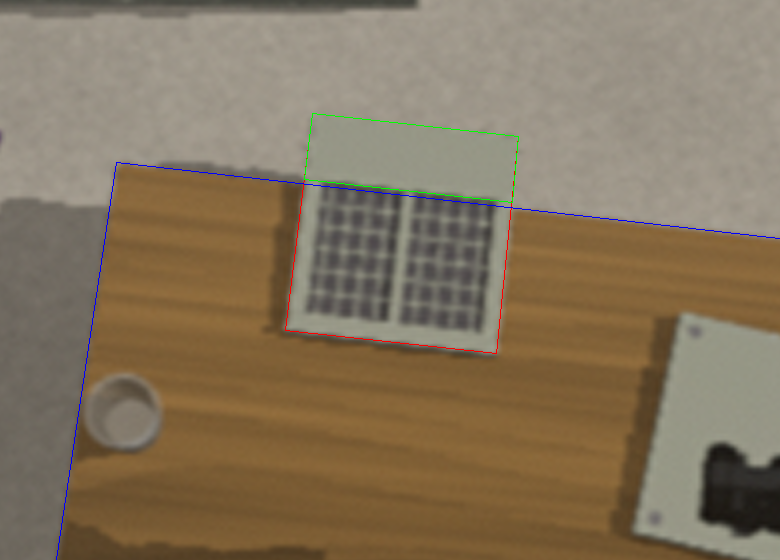

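View pics/an_side6.png

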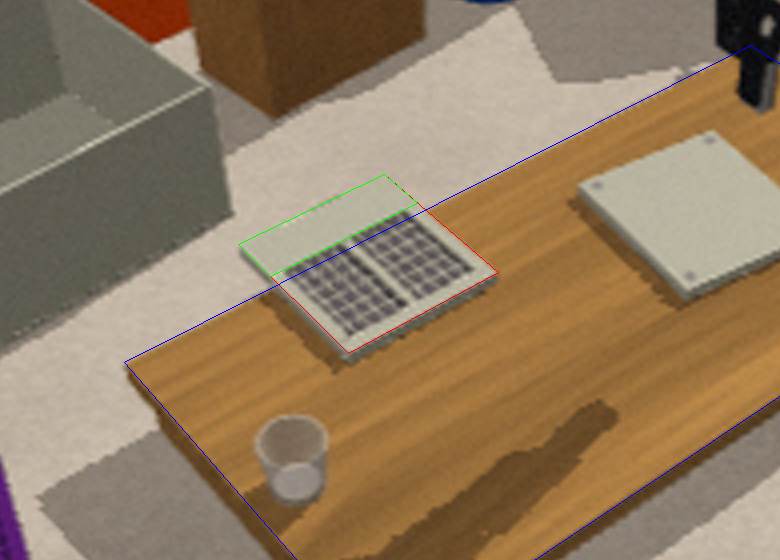

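The picture shows the strip, top px (300–515, 115–205) in the crop, out past the edge with the mesh still on the riser. Both views give a 40.0 mm overhang, and the gripper is well clear, so I hand it in.

```bash
python3 -c "from workcell import order;print(order.finish_job())"
```

```text
the job is handed in; nothing more can be done
None
```

I pushed the lint screen to the far edge with both fingertips against its rear bar, in two strokes with a measurement in between, then withdrew and handed the job in at about 12.6 s.

- **Overhang:** the last check gave 40.0 mm past the edge in both the top and side views.
- **Squareness:** the two views read +0.28° and −0.26°. They disagree by about half a degree, but average to square within measurement noise.
- **Other items:** the cover plate did not move in the side view. The top view read it about 1 mm and 0.4° off, with a poorer fit because the gripper partly hid it. The measuring cup looked unmoved in the pictures. I did not measure the cup or the soap afterwards, but the arm only passed well above that part of the riser.
- **Forces:** the highest force in any reading was about 8 N, when I touched the riser to find the fingertip height.

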